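# Lid the biscuit box and snap its four side clips shut

### The arm

A 6-joint arm with a two-finger parallel gripper is mounted at the origin on a cart in front of the work surface, level with it; the furniture and walls round the work are solid. World frame = base frame: x ahead of the robot, y to its left, z up, the work surface at z = 0. Lengths are in m, angles in rad, forces in N, time in s.
With the tool pointing down it reaches from about 0.35 to 0.925 m from the base axis. Payload 6.4 kg.
Tool frame: the origin (TCP) lies at the centre of the arm's flange, where the gripper is bolted on; the fingertips stand 173 mm ahead of it and the grasp point (between the pads) lies 155 mm ahead of it; z points along the fingers, y is the line along which they close (so a half turn about z gives the same grasp; the last joint's range is limited). The gripper opens to 85 mm and grips with 20 to 120 N. Pads are 22 mm wide; open, the fingers measure 114 mm over their backs; the gripper's body (76 mm by 85 mm) begins 54 mm behind the grasp point. The pads swing forward as they close: fully open they stand 13 mm farther back than shut.
Start: joints at [1.132, 0.245, 1.558, -0, 1.339, -0.174], TCP at [0.17, 0.627, 0.405] pointing down, gripper open.
Joint ranges: [-3.13, 3.13], [-1.02, 2.26], [0.13, 2.54], [-0.95, 4.09], [0.21, 2.88], [-2.74, 2.74]. Speed limits (rad/s): [2.57, 2.57, 3.14, 3.14, 3.14, 3.14].

### API

Orientations are given as a 3x3 rotation matrix whose columns are the frame's x, y, z axes.
In Python, from station import ctrl, cams, workorder, models gives the robot as it stands. The module is installed in compiled form; this text tells all that it offers.
- The arm moves only by the tool apply_moves, never from a script. Its argument "commands" is a list of rows, each a list of 3 entries, a list of its own where there are three numbers: the finger opening in mm, from 0 to 85.4, then the shift along the world's x, y, z in mm, then the turn about the world's z in degrees. In form: [[claw, [dx, dy, dz], roll], ...]. A call has 1 to 10 rows; each row is the pose to reach, as a shift and turn from the pose commanded when the call began; what a row does not reach only later rows make up. A row lasts 1/8 s, in which the tool goes at most 62.5 mm and 10.7 degrees, less where a joint would pass 70% of its speed; a pose out of reach is approached as far as the arm can. A call with a gripper value outside its range is refused whole. The fingers move at their own pace and stop on an object; the grip force is fixed at half the most. Time passes only in rows, so rows that repeat a pose let the fingers close. It gives the time, the measured TCP pose, the force, the opening and the grip force at its end, in the units of the state.
- ctrl.observe(): the state, without advancing time (a new reading comes with each control period).
- cams.capture(name): name is "scene" or "top" or "wrist"; returns the picture (420x560x3 uint8, red, green, blue); there is no depth.
- cams.camera_info(name): a dict with "mtx" (3x3 intrinsics, pixels), "camera_from_world" (4x4, takes a point from world to camera coordinates). Camera axes: x right, y down, z forward; pixel columns grow to the right and rows downward; lengths in m; the calibration is good to about 2 mm. The wrist camera is an equidistant fisheye: a pixel r from the principal point sees the ray r / f radians off the axis. A picture is of the moment at which its call begins: read the wrist's pose just before it. camera_info takes no time and is no camera call; for the wrist camera it gives the pose at the moment of the call.
- workorder.close_job(): hands the job in; it is judged then, once.
Trained networks look in the newest picture that a camera, given by its name, has taken for a name from the list of things; names that differ only in an ending like _2 or _b are one class to them, and where a whole thing is asked for, a point or a joint stands for the part that bears it (a point fixed in the world has none). Each returns a list of dicts, best first, with "conf" (0 to 1); they miss things now and then, are a little off and sometimes report something else, mostly with a low value. They report only what shows in the picture. A call takes as long as a camera call.
- models.spot_in(camera, target): "location" ([x, y, z] in m, in world coordinates, good to about 4 mm: the middle of the surface that is visible of it).
- models.masks_of(camera, target): "mask" (420x560 bool, what is visible of it).
- models.landmark_of(camera, target): "location" ([x, y, z] in m, in world coordinates, good to about 4 mm: a listed point, or the origin of a listed thing).
The state is a dict: "time_s": time; "qpos": joint angles; "joint_vel": joint speeds; "tau": joint torques, N m; "tcp_pos": TCP position; "tcp_rot": TCP orientation; "ft_force": force on the tool from outside, world axes, zero at the start; "wrist_torque": the same for the moment, N m; "finger_gap": finger opening in m; "grasp_force": force on a finger pad.
Only numpy, scipy, OpenCV 4.12 (cv2) and the standard library are available. Lean on these libraries where they do the work, as an engineer would, in place of code of your own. Each camera call takes 0.05 s, during which the arm holds its last target. There are 200 camera calls.

### The job

Close the biscuit box so that the biscuits stay crisp: put the lid squarely on the box so that it sits flat on the rim all round, then flip down each of the four side clips and press it until it snaps fully shut. Leave the mug and the jam jar where they are.

Things in the scene. Friction and masses are not known exactly. Their poses are not given: they have to be found in the camera images.
- food_box: Clear plastic snap-lock food box holding biscuits (up to 66 mm high), open at the top; its rubber feet hold it fast, treat it as immovable. Walls 124 mm (x) by 180 mm (y) outside, mouth 118 x 174 mm, rim top 80 mm up; a flange stands 11 mm out round the rim, with a catch lug under it at the middle of each side. Origin: centre of the underside; z up, y along the long side.
- box_rim (a point): Centre of the box's mouth at rim height, 80 mm above the box's origin. The bead on each catch lug, under which a clip's hook snaps, lies 17 mm below this and 11 mm out from the wall.
- lid: Off-white lid with four teal clips hinged on its edges and a teal handle on top, 0.3 to 0.5 kg, lying right way up. Plate 150 mm (x) by 206 mm (y), 7 mm thick, over a plug 115 x 171 mm, 8 mm deep, that enters the box's mouth (1.5 mm play a side; its foot is bevelled 3.5 mm). Origin: centre of the plug's foot; z up, y along the long side. The raised middle of the top is 19 mm up.
- lid_handle (a point): Centre of the handle's bar, 45.5 mm above the lid's origin. The bar runs along the lid's y, 96 mm long, 16 mm wide (x) and 11 mm thick (z), with 21 mm of air between it and the lid; two legs at y = +-41 mm are 18 mm wide.
- lid_seat (a point): Centre of the underside of the lid's plate, 8 mm above the lid's origin. It coincides with box_rim when the lid is seated, long side along the box's long side; either way round fits. The lid's origin is then 72 mm above the box's.
- clip_front (a joint): Hinge angle (rad) of the clip on the long side on the lid's -x (towards the robot when its yaw is 0): 0 wide open, leaning out 60 degrees above level; 1.05 level; 2.62 hanging straight down, shut, against its stop. Starts at 0 to 0.6. It turns with slight friction and stays where left; from about 2.2, on the seated lid, its hook rides over the box's bead: press inward with 5 to 10 N, it snaps past about 2.4 and holds.
- hinge_front (a point): Middle of that clip's hinge axis, 11 mm above the lid's origin, 79 mm from the lid's centre line.
- press_front (a point): Middle of the outer face of that clip (the face that looks up while it is open), 27 mm from the hinge axis: where to press it. The clip is a flat plate 70 mm wide, 3 mm thick, 35 mm long from the hinge; shut, it hangs 15 mm clear of the box's wall.
- clip_back (a joint): Hinge angle (rad) of the clip on the long side on the lid's +x: 0 wide open, leaning out 60 degrees above level; 1.05 level; 2.62 hanging straight down, shut, against its stop. Starts at 0 to 0.6. It turns with slight friction and stays where left; from about 2.2, on the seated lid, its hook rides over the box's bead: press inward with 5 to 10 N, it snaps past about 2.4 and holds.
- hinge_back (a point): Middle of that clip's hinge axis, 11 mm above the lid's origin, 79 mm from the lid's centre line.
- press_back (a point): Middle of the outer face of that clip (the face that looks up while it is open), 27 mm from the hinge axis: where to press it. The clip is a flat plate 70 mm wide, 3 mm thick, 35 mm long from the hinge; shut, it hangs 15 mm clear of the box's wall.
- clip_left (a joint): Hinge angle (rad) of the clip on the short side on the lid's +y: 0 wide open, leaning out 60 degrees above level; 1.05 level; 2.62 hanging straight down, shut, against its stop. Starts at 0 to 0.6. It turns with slight friction and stays where left; from about 2.2, on the seated lid, its hook rides over the box's bead: press inward with 5 to 10 N, it snaps past about 2.4 and holds.
- hinge_left (a point): Middle of that clip's hinge axis, 11 mm above the lid's origin, 107 mm from the lid's centre line.
- press_left (a point): Middle of the outer face of that clip (the face that looks up while it is open), 27 mm from the hinge axis: where to press it. The clip is a flat plate 56 mm wide, 3 mm thick, 35 mm long from the hinge; shut, it hangs 15 mm clear of the box's wall.
- clip_right (a joint): Hinge angle (rad) of the clip on the short side on the lid's -y: 0 wide open, leaning out 60 degrees above level; 1.05 level; 2.62 hanging straight down, shut, against its stop. Starts at 0 to 0.6. It turns with slight friction and stays where left; from about 2.2, on the seated lid, its hook rides over the box's bead: press inward with 5 to 10 N, it snaps past about 2.4 and holds.
- hinge_right (a point): Middle of that clip's hinge axis, 11 mm above the lid's origin, 107 mm from the lid's centre line.
- press_right (a point): Middle of the outer face of that clip (the face that looks up while it is open), 27 mm from the hinge axis: where to press it. The clip is a flat plate 56 mm wide, 3 mm thick, 35 mm long from the hinge; shut, it hangs 15 mm clear of the box's wall.
- mug: Bystander: blue and white mug, 78 mm wide, 92 mm tall. Origin: centre of its underside.
- jam_jar: Bystander: glass jam jar with a white lid, 68 mm wide, 84 mm tall. Origin: centre of its underside.

How it is judged:
By the outcome, as a careful person would: the job done as asked, in the order asked, and still so for the second after the job is handed in, with the robot touching nothing.
It also fails if it takes over 58 s, if anything falls off the work surface, if the arm or the gripper's body presses on something with over 40 N, if the wrist force passes 120 N, or if a joint passes its speed limit or range.

## Working session

There is one attempt and no reset: what is moved stays moved. The work goes in short steps, Python scripts to look and compute and a tool call to move; the robot and the scene stay as the last step left them, time stands still between calls to the robot, and variables do not carry over. Pictures are saved under pics/ and viewed, at most 10 in all, crops included, and the job is handed in when it is done.

Besides the shell and the picture viewer there is one more tool, called after "Call:" as name(argument=value, ...) on one line, values as JSON. apply_moves: Moves the arm, as the interface text tells. Its arguments: {"type":"object","properties":{"commands":{"type":"array"}},"required":["commands"]}

```bash
mkdir -p pics
cat > h.py <<'E'
from station import ctrl,cams,workorder,models
import numpy as np,cv2
np.set_printoptions(precision=4,suppress=True)
def lm(cam,names):
    for n in names:
        r=models.landmark_of(cam,n)
        print(cam,n,[(np.round(d['location'],4).tolist(),round(d['conf'],2)) for d in r[:2]])
E
python3 - <<'E'
from h import *
s=ctrl.observe(); print(s['time_s'],s['tcp_pos'],s['tcp_rot'],s['finger_gap'])
a=cams.capture('scene');b=cams.capture('top')
cv2.imwrite('pics/a.png',a[:,:,::-1]);cv2.imwrite('pics/b.png',b[:,:,::-1])
for c in('scene','top'): lm(c,['food_box','box_rim','lid','lid_handle','lid_seat','hinge_front','hinge_back','hinge_left','hinge_right','mug','jam_jar'])
E
```

```text
0.0 [0.17   0.6271 0.4035] [[-0.9651  0.2617 -0.0008]
 [ 0.2617  0.9651 -0.0018]
 [ 0.0003 -0.002  -1.    ]] 0.0853736526743227
scene food_box [([0.5007, 0.1041, -0.0], 0.84), ([0.5183, -0.2994, 0.0109], 0.65)]
scene box_rim [([0.5012, 0.1049, 0.079], 0.86)]
scene lid [([0.5442, -0.1942, -0.003], 0.84), ([0.6362, -0.2207, 0.0317], 0.28)]
scene lid_handle [([0.5496, -0.1974, 0.0473], 0.71)]
scene lid_seat [([0.5471, -0.1947, 0.0144], 0.57), ([0.5159, -0.3, 0.0148], 0.33)]
scene hinge_front [([0.4713, -0.1719, 0.0119], 0.61)]
scene hinge_back []
scene hinge_left [([0.5778, -0.0913, 0.0086], 0.85)]
scene hinge_right [([0.469, -0.1736, 0.0109], 0.74), ([0.5158, -0.2994, 0.014], 0.55)]
scene mug [([0.7456, -0.0491, -0.0004], 0.75), ([0.5142, -0.3174, 0.0276], 0.42)]
scene jam_jar [([0.6956, 0.2555, -0.0022], 0.67), ([0.5776, -0.0915, 0.0096], 0.45)]
top food_box [([0.5028, 0.1008, -0.0009], 0.69), ([0.5455, -0.1969, 0.0124], 0.64)]
top box_rim [([0.4999, 0.1048, 0.0773], 0.73)]
top lid [([0.5454, -0.1967, -0.0005], 0.73), ([0.5178, -0.2948, 0.0124], 0.61)]
top lid_handle [([0.5503, -0.1953, 0.0411], 0.93), ([0.5022, 0.1028, 0.0031], 0.38)]
top lid_seat [([0.5458, -0.1942, 0.015], 0.95), ([0.5514, -0.1945, 0.0409], 0.59)]
top hinge_front [([0.4694, -0.1734, 0.0102], 0.89), ([0.5455, -0.1957, 0.0011], 0.46)]
top hinge_back [([0.6226, -0.2178, 0.0124], 0.79), ([0.5004, 0.1044, 0.0803], 0.26)]
top hinge_left [([0.5782, -0.0939, 0.0099], 0.67)]
top hinge_right [([0.5178, -0.2996, 0.0139], 0.6)]
top mug [([0.754, -0.0511, -0.0018], 0.7)]
top jam_jar [([0.6966, 0.2549, -0.0034], 0.7)]
```

View pics/a.png

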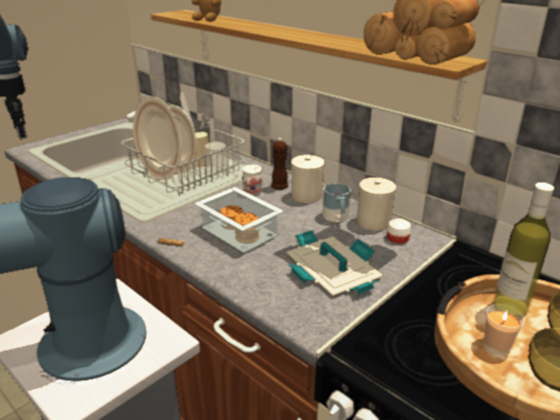

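View pics/b.png

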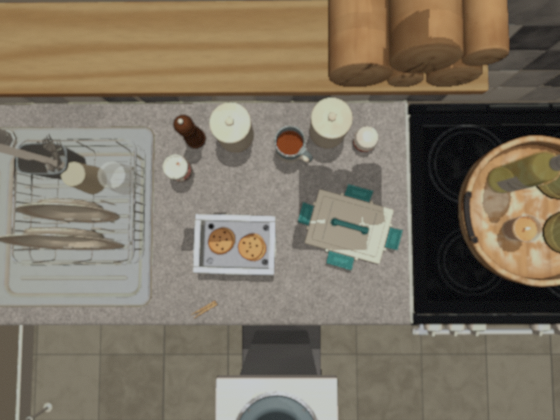

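The lid lies right at top-view (350,226) with yaw about -16°; the box is at (235,244), nearly square to the world axes. I'll move over the box for a wrist look on the way to the lid.

Call:
apply_moves(commands=[[50,[33,-52,0],-10],[50,[66,-104,0],-20],[50,[99,-156,0],-30],[50,[132,-208,0],-40],[50,[165,-260,0],-50],[50,[198,-312,0],-60],[50,[231,-365,0],-70],[50,[264,-417,0],-80],[50,[297,-470,0],-90],[50,[320,-522,0],-91]])

```text
time_s: 2.45
tcp_pos: [0.491, 0.1033, 0.4051]
tcp_rot: [[0.28, 0.96, 0.001], [0.96, -0.28, 0.0], [0.0, 0.001, -1.0]]
ft_force: [1.9, 1.0, 0.2]
finger_gap: 0.0499
grasp_force: 0.0
```

```bash
cat >> h.py <<'E'
def ray(cam,uv,info=None):
    i=info or cams.camera_info(cam);K=np.array(i['mtx']);T=np.array(i['camera_from_world'])
    uv=np.atleast_2d(np.asarray(uv,float));n=(uv-K[:2,2])/np.array([K[0,0],K[1,1]])
    if cam=='wrist':
        r=np.linalg.norm(n,axis=1,keepdims=True)+1e-12
        d=np.hstack([n/r*np.sin(r),np.cos(r)])
    else: d=np.hstack([n,np.ones((len(n),1))])
    R=T[:3,:3];return -R.T@T[:3,3],d@R
def plane(cam,uv,z,info=None):
    c,d=ray(cam,uv,info);return c+d*((z-c[2])/d[:,2:])
def rect(cam,name,z,info=None):
    r=models.masks_of(cam,name)
    if not r: print('none');return
    m=r[0]['mask'].astype(np.uint8)
    cs=max(cv2.findContours(m,cv2.RETR_EXTERNAL,cv2.CHAIN_APPROX_NONE)[0],key=len)[:,0,:]
    p=plane(cam,cs,z,info)[:,:2]
    print(cam,name,r[0]['conf'],cv2.minAreaRect((p*1000).astype(np.float32)))
    return cs
E
python3 - <<'E'
from h import *
s=ctrl.observe(); print(s['time_s'],s['tcp_pos'],s['tcp_rot'],s['qpos'])
i=cams.camera_info('wrist')
a=cams.capture('wrist');cv2.imwrite('pics/c.png',a[:,:,::-1])
lm('wrist',['box_rim','lid_handle','lid_seat'])
print(np.linalg.inv(i['camera_from_world']))
rect('wrist','food_box',.08,i)
E
```

```text
2.45 [0.491  0.1033 0.4051] [[ 0.2804  0.9599  0.0011]
 [ 0.9599 -0.2804  0.0001]
 [ 0.0004  0.001  -1.    ]] [-0.019  -0.1095  1.9304  0.0001  1.3197  0.2652]
wrist box_rim [([0.5059, 0.1043, 0.0723], 0.82), ([0.5001, 0.1032, 0.0003], 0.31)]
wrist lid_handle [([0.6932, 0.2591, -0.0002], 0.64), ([0.5479, -0.1948, 0.0443], 0.59)]
wrist lid_seat []
[[ 0.9603 -0.2692 -0.0739  0.51  ]
 [-0.2791 -0.9252 -0.2571  0.1675]
 [ 0.0009  0.2675 -0.9635  0.3748]
 [ 0.      0.      0.      1.    ]]
wrist food_box 0.7 ((501.338134765625, 102.54236602783203), (203.98045349121094, 147.37680053710938), 88.30690002441406)
```

View pics/c.png

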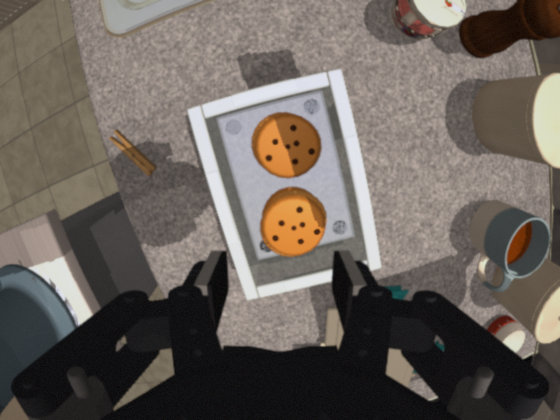

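Call:
apply_moves(commands=[[50,[11,-60,0],0],[50,[23,-120,0],0],[50,[34,-180,-30],0],[50,[46,-240,-50],0],[50,[57,-299,-70],0]])

```text
time_s: 3.32
tcp_pos: [0.5462, -0.1859, 0.3368]
tcp_rot: [[0.276, 0.961, 0.0], [0.961, -0.276, 0.0], [0.0, 0.0, -1.0]]
ft_force: [0.7, -0.7, 0.5]
finger_gap: 0.0502
grasp_force: 0.0
```

Run:
```python
from h import *
p=None
s=ctrl.observe(); print(s['time_s'],s['tcp_pos'],s['tcp_rot'][:,1])
i=cams.camera_info('wrist')
a=cams.capture('wrist');cv2.imwrite('pics/d.png',a[:,:,::-1])
lm('wrist',['lid_handle','lid_seat','hinge_front','hinge_back','hinge_left','hinge_right','press_front','press_back','press_left','press_right'])
```

```text
3.325 [ 0.5462 -0.1859  0.3368] [ 0.9613 -0.2756  0.0004]
wrist lid_handle [([0.5484, -0.1925, 0.0446], 0.74)]
wrist lid_seat [([0.5475, -0.1975, 0.0085], 0.72)]
wrist hinge_front [([0.4732, -0.1709, 0.0134], 0.9)]
wrist hinge_back [([0.622, -0.2158, 0.0095], 0.98)]
wrist hinge_left [([0.5766, -0.0938, 0.01], 0.96)]
wrist hinge_right [([0.515, -0.2936, 0.0142], 0.56), ([0.4474, -0.1664, 0.0238], 0.29)]
wrist press_front [([0.4507, -0.1687, 0.0254], 0.8), ([0.5838, -0.0733, 0.0313], 0.39)]
wrist press_back [([0.6392, -0.2198, 0.0312], 0.75)]
wrist press_left [([0.5848, -0.0717, 0.0293], 0.74)]
wrist press_right [([0.5148, -0.3134, 0.0259], 0.88), ([0.5739, -0.095, 0.012], 0.28)]
```

View pics/d.png

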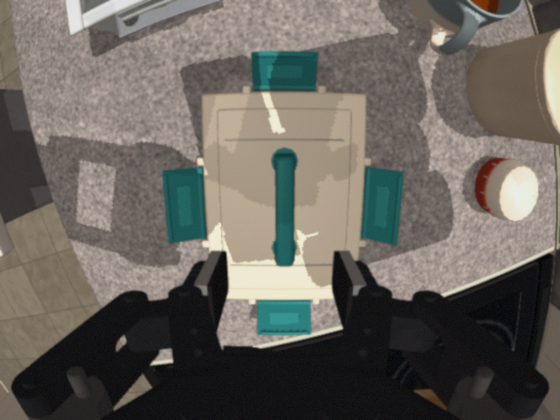

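Call:
apply_moves(commands=[[50,[0,-1,-50],0],[50,[0,-1,-95],0],[50,[0,-1,-120],0],[50,[0,-1,-133],0],[50,[0,-1,-133],0],[0,[0,-1,-133],0],[0,[0,-1,-133],0],[0,[0,-1,-133],0],[0,[0,-1,-133],0],[0,[0,-1,-133],0]])

```text
time_s: 5.12
tcp_pos: [0.5467, -0.1876, 0.2062]
tcp_rot: [[0.278, 0.96, 0.003], [0.96, -0.278, -0.002], [-0.001, 0.004, -1.0]]
ft_force: [1.2, 0.5, 6.4]
finger_gap: 0.0145
grasp_force: 59.0
```

Call:
apply_moves(commands=[[0,[0,0,15],0],[0,[0,0,45],0],[0,[0,0,90],0],[0,[0,0,140],0],[0,[0,0,150],0],[0,[0,0,150],0]])

```text
time_s: 5.88
tcp_pos: [0.5452, -0.1869, 0.3533]
tcp_rot: [[0.279, 0.96, -0.001], [0.96, -0.279, 0.001], [0.0, -0.001, -1.0]]
ft_force: [0.1, -0.3, -5.9]
finger_gap: 0.0144
grasp_force: 59.4
```

```bash
cat >> h.py <<'E'
def lidtool(cam='wrist'):
    s=ctrl.observe();cams.capture(cam);p=np.array(s['tcp_pos']);R=np.array(s['tcp_rot'])
    print(s['time_s'],p,s['ft_force'],s['finger_gap'],'toolaz',np.degrees(np.arctan2(R[1,1],R[0,1])))
    for n in ['lid_handle','lid_seat','hinge_front','hinge_back','hinge_left','hinge_right']:
        r=models.landmark_of(cam,n)
        if r:
            w=np.array(r[0]['location']);print(n,round(r[0]['conf'],2),w,R.T@(w-p))
E
python3 - <<'E'
from h import *
lidtool()
lidtool('scene')
E
```

```text
5.875 [ 0.5452 -0.1869  0.3533] [ 0.0899 -0.3466 -5.8911] 0.014399689576390583 toolaz -16.17496038941337
lid_handle 0.92 [ 0.5427 -0.1945  0.1928] [-0.0081 -0.0001  0.1605]
hinge_front 0.78 [ 0.4706 -0.169   0.1633] [-0.0037 -0.0764  0.1902]
hinge_back 0.95 [ 0.6205 -0.214   0.1572] [-0.0051  0.0801  0.196 ]
hinge_left 0.64 [ 0.5706 -0.0912  0.1567] [ 0.0989 -0.002   0.1967]
hinge_right 0.2 [ 0.5819 -0.0731  0.1747] [0.1194 0.0038 0.1787]
6.225 [ 0.5455 -0.187   0.3527] [ 0.9373  0.5521 -3.8474] 0.01431055712609957 toolaz -16.17431577192445
lid_handle 0.96 [ 0.5465 -0.1939  0.1889] [-0.0064  0.0033  0.1638]
lid_seat 0.63 [ 0.5409 -0.1964  0.1584] [-0.0104 -0.0013  0.1943]
hinge_front 0.61 [ 0.4652 -0.1703  0.1559] [-0.0064 -0.0812  0.1971]
hinge_back 0.74 [ 0.6202 -0.2122  0.1603] [-0.0035  0.0793  0.1922]
hinge_left 0.96 [ 0.572  -0.0856  0.1565] [ 0.1047 -0.0023  0.1963]
hinge_right 0.83 [ 0.5118 -0.2993  0.1549] [-0.1173 -0.0005  0.1978]
```

Run:
```python
from h import *
cams.capture('top'); rect('top','food_box',.08)
M=np.array([[.9603,-.2692,-.0739,.51],[-.2791,-.9252,-.2571,.1675],[.0009,.2675,-.9635,.3748],[0,0,0,1]])
i={'mtx':cams.camera_info('wrist')['mtx'],'camera_from_world':np.linalg.inv(M)}
g=cv2.cvtColor(cv2.imread('pics/c.png'),cv2.COLOR_BGR2GRAY)
c=cv2.cornerSubPix(g,np.float32([[189,108],[341,71],[381,268],[249,299]]).reshape(-1,1,2),(5,5),(-1,-1),(3,30,.01))[:,0]
p=plane('wrist',c,.08,i)[:,:2];print(c,p,p.mean(0))
for a,b in((1,2),(0,3),(0,1),(3,2)): d=p[b]-p[a];print(np.degrees(np.arctan2(d[1],d[0])),np.hypot(*d))
```

```text
top food_box 0.7 ((500.20123291015625, 103.0284423828125), (206.05323791503906, 147.62538146972656), 88.45004272460938)
[[186.6268 110.111 ]
 [340.9433  68.5289]
 [381.279  266.8832]
 [247.0505 300.0178]] [[0.4318 0.2036]
 [0.5771 0.2001]
 [0.5712 0.0003]
 [0.4267 0.0036]] [0.5017 0.1019]
-91.6823877830043 0.19988372835632018
-91.44855519628267 0.2000898943208601
-1.401106055394689 0.14533010916314035
-1.3184395643621751 0.14451467905199325
```

Call:
apply_moves(commands=[[0,[-7,40,0],2],[0,[-15,90,0],5],[0,[-22,140,0],8],[0,[-30,190,0],11],[0,[-37,240,0],14],[0,[-42,275,0],14.7],[0,[-44,296,-10],14.7],[0,[-44,296,-20],14.7],[0,[-44,296,-20],14.7],[0,[-44,296,-20],14.7]])

```text
time_s: 7.92
tcp_pos: [0.502, 0.1081, 0.3345]
tcp_rot: [[0.027, 1.0, 0.0], [1.0, -0.027, -0.0], [-0.0, 0.0, -1.0]]
ft_force: [0.4, -0.9, -4.3]
finger_gap: 0.0146
grasp_force: 59.4
```

Run:
```python
from h import *
lidtool()
lidtool('top')
```

```text
7.925 [0.502  0.1081 0.3345] [ 0.3773 -0.8908 -4.2909] 0.014641452610492075 toolaz -1.5425249401593706
lid_handle 0.98 [0.5004 0.1046 0.1719] [-0.0035 -0.0016  0.1626]
hinge_front 0.89 [0.426  0.1064 0.1428] [-0.0037 -0.076   0.1917]
hinge_back 0.98 [0.5796 0.0986 0.138 ] [-0.0073  0.0777  0.1965]
hinge_left 0.73 [0.5053 0.206  0.1401] [0.098  0.0006 0.1944]
8.275 [0.5018 0.1087 0.3345] [-0.5035 -0.0706 -3.5489] 0.014327358545081633 toolaz -1.493334931150924
lid_seat 0.84 [0.4977 0.1003 0.1416] [-0.0085 -0.004   0.1929]
hinge_front 0.83 [0.4212 0.1055 0.1397] [-0.0053 -0.0806  0.1947]
hinge_back 0.81 [0.582  0.0982 0.1441] [-0.0084  0.0804  0.1904]
hinge_right 0.73 [ 0.4969 -0.006   0.1386] [-0.1148 -0.002   0.1958]
```

Call:
apply_moves(commands=[[0,[0,1,-25],0],[0,[0,1,-38],0],[0,[0,1,-44],0],[0,[0,1,-48],0],[0,[0,1,-52],0],[0,[0,1,-56],0],[0,[0,1,-58],0],[0,[0,1,-58],0]])

```text
time_s: 9.62
tcp_pos: [0.5022, 0.1099, 0.2783]
tcp_rot: [[0.025, 1.0, -0.0], [1.0, -0.025, -0.0], [-0.0, -0.0, -1.0]]
ft_force: [-7.8, -0.5, 8.8]
finger_gap: 0.0143
grasp_force: 61.1
```

Run:
```python
from h import *
lidtool('scene')
a=cams.capture('scene');w=cams.capture('wrist')
a=cv2.resize(a[160:280,160:320],(560,420),interpolation=cv2.INTER_CUBIC)
cv2.imwrite('pics/e.png',a[:,:,::-1])
```

```text
9.625 [0.5022 0.1099 0.2783] [-7.7771 -0.5376  8.833 ] 0.014253713911559756 toolaz -1.45136562048756
lid_handle 0.76 [0.5076 0.1051 0.1179] [-0.0046  0.0056  0.1604]
lid_seat 0.67 [0.5018 0.103  0.0835] [-0.0069 -0.0002  0.1948]
hinge_front 0.71 [0.4241 0.1071 0.0826] [-0.0047 -0.0779  0.1957]
hinge_left 0.88 [0.5041 0.2118 0.0798] [ 0.1019 -0.0006  0.1985]
hinge_right 0.86 [ 0.4994 -0.0069  0.0852] [-0.1168  0.0002  0.1931]
```

View pics/e.png

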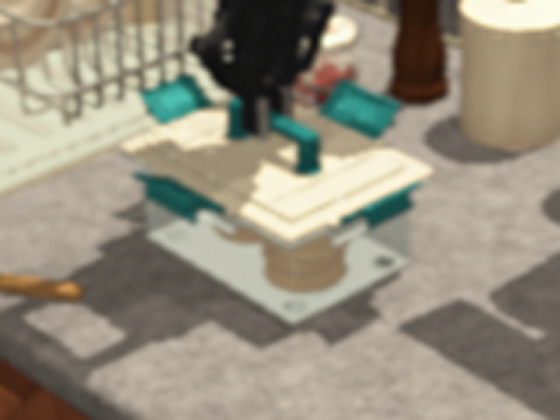

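Call:
apply_moves(commands=[[0,[-1,0,-3],0],[0,[-2,0,-4],0],[0,[-2,0,-4],0]])

```text
time_s: 10.45
tcp_pos: [0.5016, 0.11, 0.2782]
tcp_rot: [[0.025, 1.0, 0.004], [1.0, -0.025, -0.001], [-0.001, 0.004, -1.0]]
ft_force: [-12.6, -0.6, 29.9]
finger_gap: 0.0143
grasp_force: 63.7
```

Call:
apply_moves(commands=[[0,[1,0,4],0],[45,[1,0,5],0],[45,[1,0,5],0],[45,[1,0,5],0],[45,[1,0,30],0],[45,[1,0,55],0],[0,[1,30,55],0],[0,[2,85,55],0],[0,[2,118,55],0],[0,[2,118,55],0]])

```text
time_s: 11.7
tcp_pos: [0.5014, 0.2295, 0.3269]
tcp_rot: [[0.022, 1.0, -0.0], [1.0, -0.022, -0.0], [-0.0, -0.0, -1.0]]
ft_force: [0.7, 0.1, 0.1]
finger_gap: 0.0002
grasp_force: 0.0
```

Run:
```python
from h import *
s=ctrl.observe();print(s['time_s'],s['tcp_pos'],s['ft_force'],s['finger_gap'])
for c in('scene','top'):
    cams.capture(c); lm(c,['lid','lid_seat','hinge_front','hinge_left','hinge_right','hinge_back'])
lm('scene',['press_left','press_right','press_front','press_back'])
```

```text
11.7 [0.5014 0.2295 0.3269] [0.6623 0.0585 0.1024] 0.00015457919461425363
scene lid [([0.501, 0.1035, 0.0685], 0.69)]
scene lid_seat [([0.5014, 0.1038, 0.0844], 0.96), ([0.5979, 0.1004, 0.1045], 0.61)]
scene hinge_front [([0.4228, 0.1098, 0.0834], 0.78)]
scene hinge_left [([0.5057, 0.213, 0.082], 0.65)]
scene hinge_right [([0.4994, -0.0077, 0.0849], 0.77)]
scene hinge_back [([0.5845, 0.1037, 0.0825], 0.93)]
top lid [([0.5014, 0.1032, 0.0727], 0.62)]
top lid_seat [([0.4978, 0.1033, 0.0824], 0.92), ([0.5067, 0.2315, 0.1016], 0.43)]
top hinge_front [([0.4241, 0.1054, 0.0794], 0.68)]
top hinge_left [([0.5051, 0.2094, 0.0831], 0.75)]
top hinge_right [([0.4976, -0.0037, 0.0823], 0.61)]
top hinge_back [([0.5075, 0.2102, 0.083], 0.49)]
scene press_left [([0.5011, 0.2118, 0.0824], 0.64), ([0.504, 0.2285, 0.1015], 0.63)]
scene press_right [([0.4968, -0.0276, 0.1004], 0.54), ([0.5048, 0.106, 0.1162], 0.17)]
scene press_front [([0.4013, 0.1043, 0.0994], 0.43), ([0.4987, -0.0272, 0.0989], 0.4)]
scene press_back [([0.5987, 0.1039, 0.1039], 0.8)]
```

Call:
apply_moves(commands=[[0,[2,-1,-25],0],[0,[2,-1,-45],0],[0,[2,-1,-64],0],[0,[2,3,-75],0],[0,[2,6,-86],0],[0,[2,7,-97],0],[0,[2,7,-101],0],[0,[2,4,-101],0],[0,[2,1,-101],0],[0,[2,1,-101],0]])

```text
time_s: 13.85
tcp_pos: [0.5035, 0.229, 0.2263]
tcp_rot: [[0.026, 1.0, -0.0], [1.0, -0.026, 0.001], [0.001, -0.0, -1.0]]
ft_force: [-0.8, 4.5, -3.3]
finger_gap: -0.0001
grasp_force: 2.1
```

Call:
apply_moves(commands=[[0,[0,-2,0],0],[0,[0,-4,0],0],[0,[0,-6,0],0],[0,[0,-6,0],0]])

```text
time_s: 14.35
tcp_pos: [0.5039, 0.2225, 0.2265]
tcp_rot: [[0.026, 1.0, 0.0], [1.0, -0.026, -0.0], [-0.0, 0.0, -1.0]]
ft_force: [-0.2, 0.2, -0.3]
finger_gap: 0.0003
grasp_force: 0.1
```

Call:
apply_moves(commands=[[0,[0,-2,0],0],[0,[0,-4,0],0],[0,[0,-4,0],0]])

```text
time_s: 14.72
tcp_pos: [0.5042, 0.2201, 0.227]
tcp_rot: [[0.027, 1.0, 0.004], [1.0, -0.027, 0.005], [0.005, 0.003, -1.0]]
ft_force: [2.4, 10.8, -2.6]
finger_gap: -0.0
grasp_force: 5.6
```

Call:
apply_moves(commands=[[0,[0,14,0],0],[0,[0,14,50],0],[0,[0,14,95],0],[0,[0,-20,100],0],[0,[-2,-80,100],0],[0,[-4,-140,100],0],[0,[-5,-200,100],0],[0,[-6,-240,100],0],[0,[-6,-240,98],0],[0,[-6,-240,75],0]])

```text
time_s: 15.98
tcp_pos: [0.4984, -0.0212, 0.3025]
tcp_rot: [[0.026, 1.0, 0.003], [1.0, -0.026, -0.001], [-0.001, 0.003, -1.0]]
ft_force: [0.5, -0.7, 0.5]
finger_gap: 0.0002
grasp_force: 0.0
```

Call:
apply_moves(commands=[[0,[0,0,-20],0],[0,[0,0,-39],0],[0,[0,-4,-50],0],[0,[0,-7,-61],0],[0,[0,-8,-72],0],[0,[0,-8,-76],0],[0,[0,-5,-76],0],[0,[0,-1,-76],0],[0,[0,1,-76],0],[0,[0,1,-76],0]])

```text
time_s: 17.23
tcp_pos: [0.4977, -0.02, 0.2254]
tcp_rot: [[0.026, 1.0, 0.0], [1.0, -0.026, -0.0], [-0.0, 0.0, -1.0]]
ft_force: [-0.4, -1.9, -2.0]
finger_gap: -0.0001
grasp_force: 1.1
```

Call:
apply_moves(commands=[[0,[0,3,0],0],[0,[0,5,0],0],[0,[0,7,0],0],[0,[0,7,0],0]])

```text
time_s: 17.73
tcp_pos: [0.4978, -0.0142, 0.2255]
tcp_rot: [[0.024, 1.0, -0.0], [1.0, -0.024, -0.004], [-0.004, 0.0, -1.0]]
ft_force: [-2.2, -11.2, -1.0]
finger_gap: 0.0001
grasp_force: 5.9
```

Call:
apply_moves(commands=[[0,[0,1,0],0],[0,[0,2,0],0],[0,[0,2,0],0]])

```text
time_s: 18.1
tcp_pos: [0.4978, -0.0135, 0.2255]
tcp_rot: [[0.024, 1.0, -0.0], [1.0, -0.024, -0.008], [-0.008, -0.0, -1.0]]
ft_force: [-2.7, -20.2, -1.7]
finger_gap: 0.0
grasp_force: 10.4
```

Call:
apply_moves(commands=[[0,[0,-14,0],0],[0,[0,-14,50],0],[0,[-10,-14,100],10],[0,[-30,0,100],20],[0,[-50,20,100],30],[0,[-65,40,100],40],[0,[-80,60,100],50],[0,[-90,80,100],60],[0,[-94,100,100],70],[0,[-94,117,100],80]])

```text
time_s: 19.35
tcp_pos: [0.4033, 0.1068, 0.3254]
tcp_rot: [[-0.981, 0.193, 0.0], [0.193, 0.981, 0.001], [-0.0, 0.001, -1.0]]
ft_force: [-0.1, 0.1, -0.2]
finger_gap: 0.0002
grasp_force: 0.0
```

Call:
apply_moves(commands=[[0,[0,0,0],10],[0,[0,0,-15],10],[0,[0,0,-24],10]])

```text
time_s: 19.73
tcp_pos: [0.4032, 0.1059, 0.2998]
tcp_rot: [[-1.0, 0.028, -0.002], [0.028, 1.0, 0.0], [0.002, 0.0, -1.0]]
ft_force: [-0.5, -0.5, -1.4]
finger_gap: -0.0002
grasp_force: 0.0
```

Call:
apply_moves(commands=[[0,[0,0,-20],0],[0,[0,0,-37],0],[0,[-4,0,-48],0],[0,[-6,0,-59],0],[0,[-7,0,-70],0],[0,[-7,0,-74],0],[0,[-4,0,-74],0],[0,[-1,0,-74],0],[0,[2,0,-74],0],[0,[2,0,-74],0]])

```text
time_s: 20.98
tcp_pos: [0.4061, 0.1059, 0.2275]
tcp_rot: [[-1.0, 0.026, 0.001], [0.026, 1.0, 0.0], [-0.001, 0.0, -1.0]]
ft_force: [0.0, -0.3, -1.0]
finger_gap: 0.0002
grasp_force: 0.5
```

Call:
apply_moves(commands=[[0,[3,0,0],0],[0,[5,0,0],0],[0,[7,0,0],0],[0,[7,0,0],0]])

```text
time_s: 21.48
tcp_pos: [0.4122, 0.1059, 0.2273]
tcp_rot: [[-1.0, 0.025, -0.004], [0.025, 1.0, -0.0], [0.004, -0.0, -1.0]]
ft_force: [-8.9, -0.5, 7.6]
finger_gap: -0.0003
grasp_force: 4.6
```

Call:
apply_moves(commands=[[0,[1,0,0],0],[0,[2,0,0],0],[0,[2,0,0],0]])

```text
time_s: 21.85
tcp_pos: [0.4131, 0.106, 0.2269]
tcp_rot: [[-1.0, 0.025, -0.01], [0.025, 1.0, -0.0], [0.01, -0.001, -1.0]]
ft_force: [-17.6, -2.1, 14.5]
finger_gap: -0.0002
grasp_force: 8.6
```

Call:
apply_moves(commands=[[0,[-14,0,0],0],[0,[-14,0,50],0],[0,[-14,0,98],0],[0,[20,0,100],0],[0,[75,-2,100],0],[0,[130,-4,100],0],[0,[175,-5,100],0],[0,[184,-5,98],0],[0,[184,-5,85],0],[0,[184,-5,75],0]])

```text
time_s: 23.1
tcp_pos: [0.5973, 0.1011, 0.3008]
tcp_rot: [[-1.0, 0.025, -0.002], [0.025, 1.0, 0.0], [0.002, 0.0, -1.0]]
ft_force: [-0.3, -0.2, 0.0]
finger_gap: -0.0002
grasp_force: 0.0
```

Call:
apply_moves(commands=[[0,[0,0,-20],0],[0,[0,0,-38],0],[0,[4,0,-49],0],[0,[6,0,-60],0],[0,[7,0,-71],0],[0,[7,0,-75],0],[0,[4,0,-75],0],[0,[1,0,-75],0],[0,[-2,0,-75],0],[0,[-2,0,-75],0]])

```text
time_s: 24.35
tcp_pos: [0.5975, 0.1008, 0.2284]
tcp_rot: [[-1.0, 0.026, 0.005], [0.026, 1.0, -0.0], [-0.005, 0.0, -1.0]]
ft_force: [5.2, -0.7, -3.1]
finger_gap: 0.0002
grasp_force: 2.6
```

Call:
apply_moves(commands=[[0,[-3,0,0],0],[0,[-5,0,0],0],[0,[-7,0,0],0],[0,[-7,0,0],0]])

```text
time_s: 24.85
tcp_pos: [0.5906, 0.1007, 0.2283]
tcp_rot: [[-1.0, 0.026, 0.005], [0.026, 1.0, -0.0], [-0.005, 0.0, -1.0]]
ft_force: [7.1, 0.4, -2.3]
finger_gap: 0.0
grasp_force: 3.8
```

Call:
apply_moves(commands=[[0,[-1,0,0],0],[0,[-3,0,0],0],[0,[-3,0,0],0]])

```text
time_s: 25.22
tcp_pos: [0.5893, 0.1007, 0.2296]
tcp_rot: [[-1.0, 0.026, 0.013], [0.026, 1.0, 0.0], [-0.013, 0.001, -1.0]]
ft_force: [15.4, 2.0, -4.3]
finger_gap: -0.0001
grasp_force: 7.6
```

Call:
apply_moves(commands=[[0,[12,0,0],0],[0,[14,0,50],0],[0,[14,0,110],0],[0,[14,30,160],0],[0,[0,90,180],0],[0,[-20,150,180],0],[0,[-40,210,180],0],[0,[-50,250,180],0],[0,[-50,250,180],0]])

```text
time_s: 26.35
tcp_pos: [0.5351, 0.3534, 0.4063]
tcp_rot: [[-1.0, 0.021, -0.003], [0.021, 1.0, -0.001], [0.003, -0.001, -1.0]]
ft_force: [-0.4, -0.5, 0.0]
finger_gap: -0.0
grasp_force: 0.0
```

Run:
```python
from h import *
s=ctrl.observe();print(s['time_s'],s['tcp_pos'],s['ft_force'])
a=cams.capture('scene');lm('scene',['lid','press_left','press_right','press_front','press_back','mug','jam_jar'])
b=cams.capture('top');lm('top',['lid','press_left','press_right','press_front','press_back','mug','jam_jar'])
f=lambda x:cv2.resize(x,(400,400),interpolation=cv2.INTER_CUBIC)
cv2.imwrite('pics/f.png',np.hstack([f(a[170:270,180:280]),f(b[190:290,185:285])])[:,:,::-1])
```

```text
26.35 [0.5351 0.3534 0.4063] [-0.4135 -0.5165  0.0433]
scene lid [([0.4975, 0.1051, 0.0695], 0.94)]
scene press_left [([0.5021, 0.2119, 0.051], 0.58)]
scene press_right [([0.4975, -0.0074, 0.0538], 0.71)]
scene press_front [([0.4225, 0.1039, 0.0558], 0.71)]
scene press_back [([0.5775, 0.1029, 0.0568], 0.54)]
scene mug [([0.7466, -0.0482, 0.0001], 0.68)]
scene jam_jar [([0.7004, 0.2531, 0.0011], 0.86), ([0.7453, -0.0454, -0.0001], 0.31)]
top lid [([0.4982, 0.1029, 0.0729], 0.67), ([0.5825, 0.0998, 0.0561], 0.6)]
top press_left [([0.5042, 0.2121, 0.0561], 0.63)]
top press_right [([0.4959, -0.0076, 0.0591], 0.64), ([0.7498, -0.0494, 0.0011], 0.49)]
top press_front [([0.4939, -0.0037, 0.0845], 0.72), ([0.4178, 0.1033, 0.056], 0.52)]
top press_back [([0.5782, 0.0984, 0.0531], 0.59), ([0.5048, 0.2107, 0.0562], 0.4)]
top mug [([0.7502, -0.0518, 0.0025], 0.78), ([0.5005, 0.1014, 0.1163], 0.4)]
top jam_jar [([0.6964, 0.2542, -0.004], 0.66), ([0.5051, 0.2125, 0.0828], 0.61)]
```

View pics/f.png

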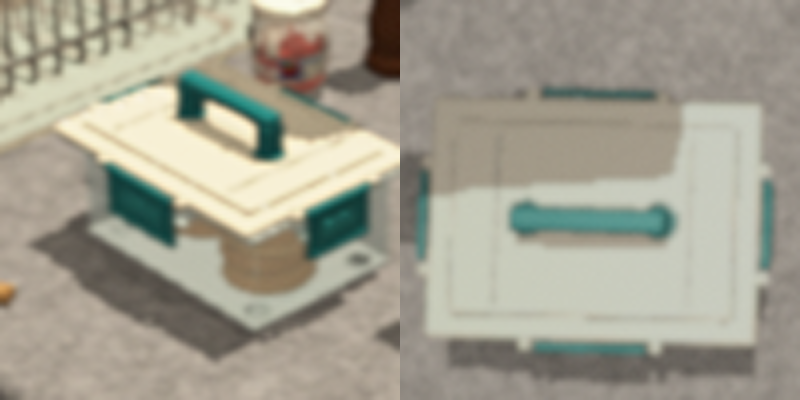

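The crop shows the lid flat on the box. All four clips hang vertical, at left (140,205) and (338,222) in the scene view and as thin teal strips in the top view. The measured press points lie below their hinges at z of about 0.055 m.

```bash
python3 -c "
from h import *
print(workorder.close_job())"
```

```text
the job is handed in; nothing more can be done
None
```

The lid is on the box and flat on the rim, all four clips look fully shut in the final pictures, the mug and jam jar are where they were, and the job is handed in (no verdict was returned).

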